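Swap the snap-fit cover to the open fuse box

ROBOT

A 6-joint arm with a two-finger parallel gripper is mounted at the origin on the work surface. World frame = base frame: x ahead of the robot, y to its left, z up, the work surface at z = 0. Lengths are in mm, angles in degrees, forces in N, time in s.
With the tool pointing down it reaches from about 350 to 850 mm from the base axis. Payload 8.1 kg.
Tool frame: the origin (TCP) lies between the finger pads; the fingertips stand 22 mm ahead of it and the grasp point (between the pads) lies 3 mm ahead of it; z points along the fingers, y is the direction in which the jaws open and shut (so a half turn about z gives the same grasp; the last joint's range is limited). The gripper opens to 85 mm and grips with 20 to 120 N. Pads are 22 mm wide; open, the fingers measure 114 mm over their backs; the gripper's body (76 mm by 85 mm) begins 54 mm behind the grasp point. The pads swing forward as they close: fully open they stand 13 mm farther back than shut.
Start: joints at [63.919, 7.471, 85.268, -0, 87.261, -4.893], TCP at [216.836, 559.453, 233.092] pointing down, gripper open.
Joint ranges: [-169.43, 169.43], [-51.17, 129.36], [1.28, 143.12], [-76.62, 256.62], [0, 156.53], [-152.29, 152.29]. Speed limits (degrees/s): [136.94, 136.94, 159.86, 180, 180, 180].

INTERFACE

Orientations are given as [roll, pitch, yaw] about the fixed x, y, z axes, in that order (R = Rz(yaw) Ry(pitch) Rx(roll)).
In Python, from bench import r gives the robot as it stands.
- The arm moves only by the tool drive_tool, never from a script. Its argument "moves" is a list of rows, each a list of 2 entries, a list of its own where there are three numbers: the shift along the world's x, y, z in mm, then the turn about the world's z in degrees. A call has exactly 8 rows; each row is the pose to reach, as a shift and turn from the pose commanded when the call began; what a row does not reach only later rows make up. A row lasts 1/12 s, in which the tool goes at most 41.7 mm and 7.16 degrees, less where a joint would pass 70% of its speed; a pose out of reach is approached as far as the arm can. A call with a gripper value outside its range is refused whole. "fingers" is the finger opening in mm, from 0 to 85.4, set as the call begins (left out, the last holds). The fingers move at their own pace and stop on an object; "squeeze" is the grip in N (left out, the last holds). Time passes only in rows, so rows that repeat a pose let the fingers close, or fill a call up. It gives the time, the measured TCP pose, the force and the opening at its end, in the units of the state.
- r.sense(): the state, without advancing time (a new reading comes with each control period).
- r.snapshot(name): name is "scene" or "side" or "wrist"; returns a dict with "pixels" (480x640x3 uint8, red, green, blue), "camera_matrix" (3x3 intrinsics, pixels), "xyz" and "orientation" of the camera in the world. Camera axes: x right, y down, z forward; pixel columns grow to the right and rows downward; lengths in mm; the calibration is good to about 2 mm. A picture is of the moment at which its call begins. There is no depth.
- r.hand_in(): hands the job in, once; it reports no verdict.
The state is a dict: "time": time; "joint_pos": joint angles; "qd": joint speeds; "joint_efforts": joint torques, N m; "tool_pos": TCP position; "tcp_rot": TCP orientation; "ft_force": force on the tool from outside, world axes, zero at the start; "wrist_torque": the same for the moment, N m; "finger_gap": finger opening in mm.
Only numpy, scipy, OpenCV 4.12 (cv2) and the standard library are available. Lean on these libraries where they do the work, as an engineer would, in place of code of your own. Each camera call takes 0.05 s, during which the arm holds its last target.

TASK

Two engine-bay fuse boxes stand on the bench, one with its snap-fit cover and one open. Pinch the cover's two side tabs together to free it, lift it off, and fit it on the open box: press it down gently until it is fully home against its springy seal, and let go so that both tabs spring back out and hook it. Do not force anything: 15 N of pull or push and a pinch of 20 to 35 N a side are plenty. Leave the things lying around alone.

Things in the scene. Friction and masses are not known exactly. Their poses are not given: they have to be found in the camera images.
- cover_center (a point): Dark grey plastic cover 102 (x) x 52 (y) x 34 mm (z up), 140 to 215 g, same turned half round. Point: on its middle axis, 16 mm above its underside, half-way up the tabs. Tabs: ribbed flat pads in the middle of the +y and -y sides, 26 mm long, 24 mm high (4 to 28 mm above the underside), outer faces 62 mm apart at rest, 52 mm pressed in. Underneath, four tapered pegs reach 18 mm down, two hooks 14 mm
- tab_left (a joint): Inward travel of the tab on the cover's +y side, m: 0 sprung out (hooked), 0.005 fully pressed in; the hook is free from about 0.0035. Spring 4 N at 0 rising to 14 N at 0.005
- tab_right (a joint): The same for the tab on the -y side
- closed_box_rim (a point): Middle of the mouth, at rim height (95 mm above the bench), of the box that wears the cover at the start. Dark grey plastic box, outside 100 (x) x 46 (y) mm, z up, on four studs with rubber mounts: sinks 1 mm for each 8 N, 6 mm at most. A springy seal on the rim lifts the cover against its hooks: latched, the cover's underside is about 2 mm above the rim
- open_box_rim (a point): Same point on the like open box: right in x, y and yaw, but its studs are set anyhow, so its true rim is up to 12 mm above or below this point; find it by feel. Mouth 92 x 40 mm: the cover goes on long side along long side, either way round, pegs in the mouth (1.5 mm play, tapered lead-in), tabs held in until home. It sinks like the other box
- closed_box: The steel foot, 130 x 60 x 4 mm, of the first box, fixed to the bench; origin under its centre
- open_box: The steel foot of the open box, alike. The rubber seal on this box stands 4 mm above its rim; a push of 9 N squashes it flat (then the force rises steeply: fully home). Push home with 12 to 16 N and, still pushing, open the fingers: the hooks spring out into slots in the walls and hold the cover 2 mm above the rim. Let go too high, they jam in the mouth: tabs stay 3 mm in
- oil_bottle: Bystander: grey bottle, 60 mm across, 150 mm tall; origin at its foot
- wrench: Bystander: steel wrench 190 mm long lying on the bench
- screwdriver: Bystander: screwdriver 200 mm long lying on the bench
There are look-alikes about, which are no part of the job. Leave any brown or red look-alike of the part that bears cover_center alone.

How it is judged:
By the outcome, as a careful person would: the job done as asked, in the order asked, and still so for the second after the job is handed in, with the robot touching nothing.
It also fails if it takes over 48 s, if anything falls off the work surface, if the arm or the gripper's body presses on something with over 40 N, if the wrist force passes 120 N, or if a joint passes its speed limit or range.

## Working session

There is one attempt and no reset: what is moved stays moved. The work goes in short steps, Python scripts to look and compute and a tool call to move; the robot and the scene stay as the last step left them, time stands still between calls to the robot, and variables do not carry over. Pictures are saved under pics/ and viewed, and the job is handed in when it is done.

Besides the shell and the picture viewer there is one more tool, called after "Emit:" as name(argument=value, ...) on one line, values as JSON. drive_tool: Moves the arm, as the interface text tells. Its arguments: {"type":"object","properties":{"moves":{"type":"array","items":{"type":"array"}},"fingers":{"type":"number"},"squeeze":{"type":"number"}},"required":["moves"]}

```bash
ls; mkdir -p pics; cat > h.py <<'E'
import numpy as np, cv2
from bench import r
from scipy.spatial.transform import Rotation as R
def save(name,fn):
    s=r.snapshot(name); cv2.imwrite('pics/'+fn+'.png',s['pixels'][:,:,::-1]); np.savez('pics/'+fn+'.npz',p=s['pixels'],K=s['camera_matrix'],t=s['xyz'],o=np.array(s['orientation']))
    return s
def load(fn): return np.load('pics/'+fn+'.npz')
def rot(o):
    o=np.array(o,float)
    return o if o.shape==(3,3) else R.from_euler('xyz',o,degrees=True).as_matrix()
def ray(c,uv):
    d=np.linalg.inv(c['K'])@np.array([uv[0],uv[1],1.]); return np.array(c['t'],float),rot(c['o'])@d
def onz(c,uv,z):
    o,d=ray(c,uv); return o+d*(z-o[2])/d[2]
def proj(c,p):
    q=rot(c['o']).T@(np.array(p,float)-c['t']); q=c['K']@q; return q[:2]/q[2]
E
python3 - <<'E'
from h import *
for n in ['scene','side','wrist']:
    s=save(n,n+'0'); print(n,s['xyz'],s['orientation'],s['camera_matrix'][0])
print(r.sense())
E
```

```text
pics
scene [1019.53089638  651.22606849 1023.49235236] [-139.77808831    0.67925649  146.88691765] [455.53710242   0.         316.3739586 ]
side [  76.00419693 -798.46095024  858.65806776] [-128.95921302    0.68320067  -34.2872337 ] [528.330763     0.         318.05401722]
wrist [152.37318533 584.15435292 372.09151024] [1.64354120e+02 4.44903682e-03 6.87607959e+01] [425.92590505   0.         318.818786  ]
{'time': 0.15, 'joint_pos': array([ 6.39193086e+01,  7.50481576e+00,  8.53147753e+01,  3.41879017e-04,
        8.72628646e+01, -4.89259672e+00]), 'qd': array([-0.03198321, -0.17624601, -0.19795927, -0.03540707,  0.01808071,
       -0.06313733]), 'joint_efforts': array([-6.81471211e-04, -5.70062149e+01, -5.01162064e+01, -3.05543372e-04,
        9.55952128e-03,  4.72816026e-06]), 'tool_pos': array([216.64390342, 559.06746767, 232.29073952]), 'tcp_rot': array([-1.79917874e+02, -7.37271689e-03,  1.58811883e+02]), 'ft_force': array([-0.62030523, -0.20540986,  0.47754751]), 'wrist_torque': array([0.11063255, 0.0082131 , 0.00836974]), 'finger_gap': 85.3041110567949}
```

View pics/scene0.png

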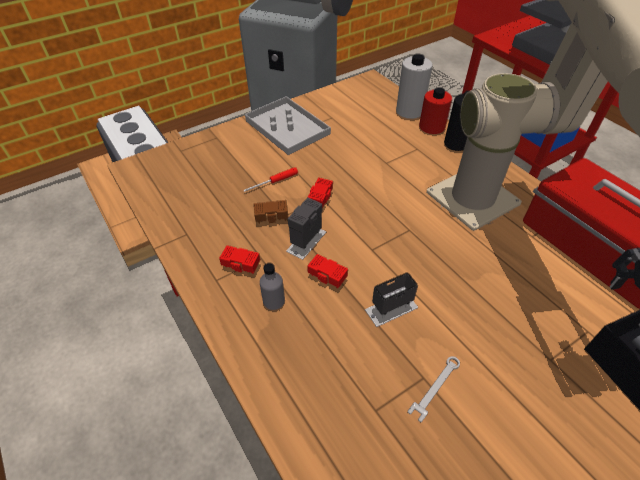

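View pics/side0.png

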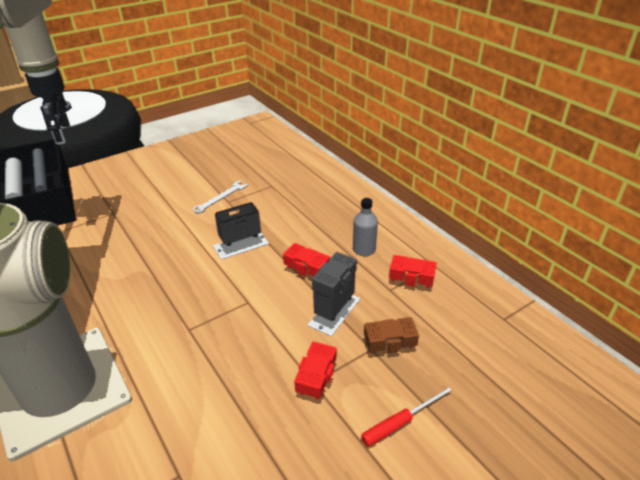

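View pics/wrist0.png

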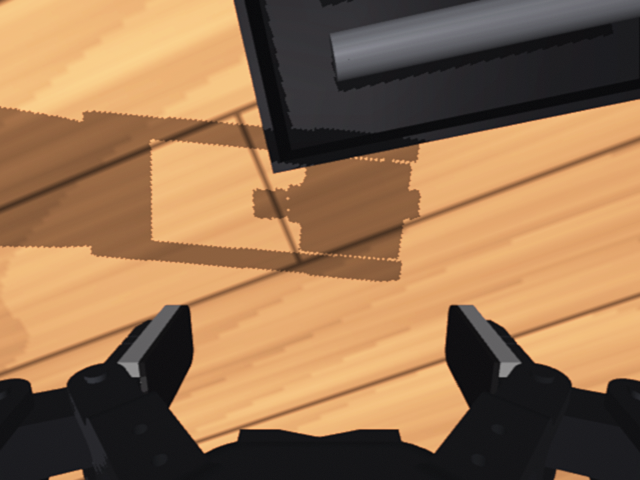

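The closed box is at scene (307,225) and side (335,290). The open box is at scene (393,297) and side (240,230). The red and brown look-alikes are around the closed box, and the bottle is at scene (272,290). I'll zoom in on both boxes.

```bash
python3 - <<'E'
from h import *
a=load('scene0')['p'][:,:,::-1]; b=load('side0')['p'][:,:,::-1]
def z(i,x,y,w,h): return cv2.resize(i[y:y+h,x:x+w],(400,300),interpolation=cv2.INTER_NEAREST)
m=np.vstack([np.hstack([z(a,267,190,80,60+15)[:300],z(a,352,262,80,75)]),np.hstack([z(b,290,245,100,100)[:300],z(b,200,195,80,75)])])
cv2.imwrite('pics/crop0.png',m)
for n in ['scene0','side0']:
    c=load(n)
    uvs={'scene0':[(307,242),(392,310)],'side0':[(335,312),(242,245)]}[n]
    for uv in uvs: print(n,uv,onz(c,uv,4))
E
```

```text
scene0 (307, 242) [ 556.73358143 -131.9172978     4.        ]
scene0 (392, 310) [498.47494771 196.80556937   4.        ]
side0 (335, 312) [ 554.4825176 -145.0341612    4.       ]
side0 (242, 245) [496.11383447 181.39656827   4.        ]
```

View pics/crop0.png

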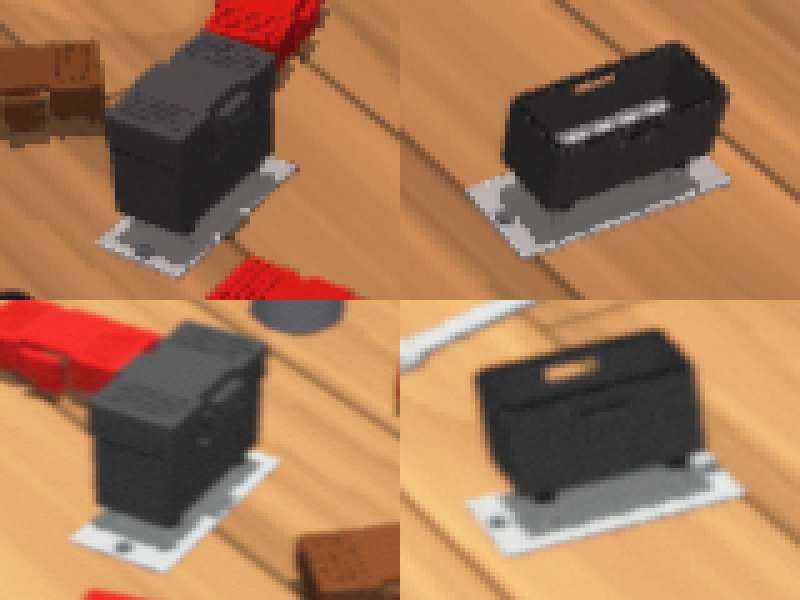

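```bash
python3 - <<'E'
from h import *
D={'scene0':{'closed':[(286.4,250.5),(303,258.75),(326.6,232)],'open':[(365,308.25),(377,326.5),(418,307.5)]},
'side0':{'closed':[(308,325),(330.5,335.7),(360,298.3)],'open':[(213.4,245),(221.4,258.75),(269,242.5)]}}
for k in ['closed','open']:
  for n in D:
    L,F,Rr=[onz(load(n),p,4) for p in D[n][k]]
    v=Rr-F; print(k,n,'c',((L+Rr)/2)[:2].round(1),'len',np.linalg.norm(v).round(1),np.linalg.norm(L-F).round(1),'yaw',np.degrees(np.arctan2(v[1],v[0])).round(1))
E
```

```text
closed scene0 c [ 555.2 -135.3] len 126.5 59.1 yaw -156.8
closed side0 c [ 555.1 -142.9] len 129.7 56.8 yaw 23.6
open scene0 c [495.3 190.9] len 127.4 62.3 yaw 173.7
open side0 c [496.9 187. ] len 129.7 61.2 yaw -5.6
```

Emit:
drive_tool(moves=[[[17,-30,2],-7],[[34,-60,4],-14],[[50,-90,6],-21],[[67,-120,8],-28],[[84,-150,10],-35],[[100,-180,12],-42],[[117,-210,14],-49],[[134,-240,16],-56]], fingers=85)

```text
time: 0.82
tool_pos: [351.1, 317.9, 249.0]
tcp_rot: [-180.0, 0.0, 102.5]
ft_force: [0.2, -0.1, -0.1]
finger_gap: 85.1
```

Emit:
drive_tool(moves=[[[17,-30,1],-7],[[34,-60,2],-14],[[50,-90,3],-21],[[67,-120,4],-28],[[84,-150,4],-35],[[99,-180,4],-42],[[99,-180,4],-49],[[99,-180,4],-54]])

```text
time: 1.48
tool_pos: [450.4, 137.4, 252.7]
tcp_rot: [-180.0, 0.0, 48.2]
ft_force: [-0.2, -0.4, -0.6]
finger_gap: 85.3
```

```bash
python3 - <<'E'
from h import *
s=save('wrist','w1'); print(s['xyz'],s['orientation']); q=r.sense();print(q['time'],q['tool_pos'],q['tcp_rot'])
E
```

```text
[495.44632209 188.64703379 392.63382733] [ 1.64389781e+02  4.83070086e-02 -4.18390389e+01]
1.5333 [450.0874414  138.20906368 252.74547616] [-1.79975425e+02  2.98089910e-02  4.80203246e+01]
```

View pics/w1.png

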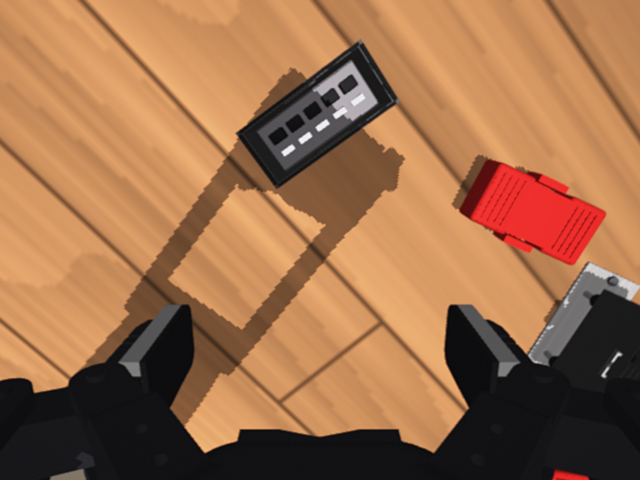

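```bash
python3 - <<'E'
from h import *
c=load('w1')
P=[(238,132),(361,42),(397,102),(277,186)]
for z in (83,95,107):
    Q=np.array([onz(c,p,z) for p in P])[:,:2]; v=Q[1]-Q[0]; v2=Q[2]-Q[3]; w=Q[3]-Q[0]
    print(z,Q.mean(0).round(1),np.linalg.norm(v).round(1),np.linalg.norm(v2).round(1),np.linalg.norm(w).round(1),np.linalg.norm(Q[2]-Q[1]).round(1),np.degrees([np.arctan2(v[1],v[0]),np.arctan2(v2[1],v2[0])]).round(1))
for n,u in [('closed?',(600,330)),('red',(535,212))]: print(n,onz(c,u,20))
c2=dict(c); print(proj(c,(555,-139,4)), proj(c,(496,189,4)),proj(c,(496,189,95)))
for x in (450,500,550):
  for y in (100,189): print(x,y,proj(c,(x,y,4)))
E
```

```text
83 [494.9 190.4] 103.4 102.9 46.6 46.3 [-7.4 -7.2]
95 [494.9 190.3] 99.4 99.0 44.8 44.5 [-7.4 -7.2]
107 [495.  190.3] 95.4 95.0 43.0 42.7 [-7.4 -7.2]
closed? [ 566.37546587 -139.05177007   20.        ]
red [5.85421592e+02 1.90082259e-01 2.00000000e+01]
[580.13252927 329.18181536] [319.39338677 117.78854905] [319.45510518 117.55989926]
450 100 [346.06422772 225.01418236]
450 189 [281.21043398 153.2887942 ]
500 100 [387.24888356 189.7621276 ]
500 189 [322.79371383 114.6271266 ]
550 100 [430.37425116 152.84891832]
550 189 [366.43217506  74.05467324]
```

The wrist view shows the open box's rim with corners at (238,132), (361,42), (397,102) and (277,186). That puts its centre at about (495,190) with yaw -7.3, and the lengths fit a rim near z 93. Next is the closed box.

Emit:
drive_tool(moves=[[[5,-39,0],-4],[[11,-78,0],-8],[[16,-117,0],-12],[[21,-156,0],-16],[[27,-195,0],-20],[[32,-234,0],-24],[[38,-272,0],-25],[[41,-306,0],-25]])

```text
time: 2.2
tool_pos: [490.8, -168.6, 252.9]
tcp_rot: [180.0, 0.0, 23.9]
ft_force: [0.6, 0.8, -0.0]
finger_gap: 85.1
```

```bash
python3 - <<'E'
from h import *
s=save('wrist','w2'); print(s['xyz'],s['orientation']); q=r.sense();print(q['time'],q['tool_pos'],q['tcp_rot'])
E
```

```text
[ 552.71636676 -140.6742524   392.858318  ] [ 1.64405428e+02  5.63810652e-02 -6.61782984e+01]
2.25 [ 490.58680175 -173.76080567  252.67384117] [1.79824373e+02 1.00920146e-01 2.37719384e+01]
```

View pics/w2.png

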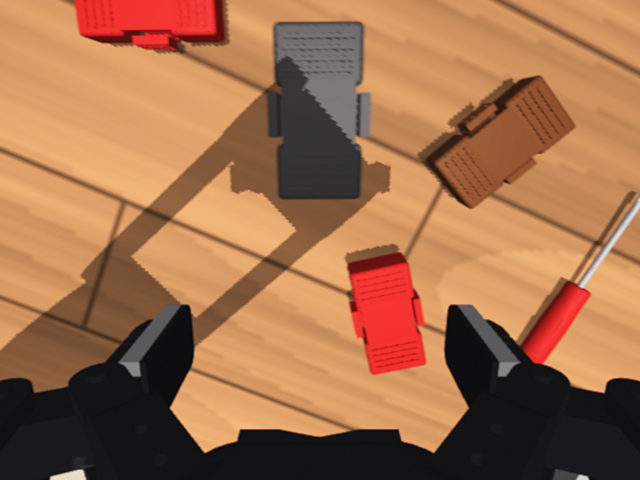

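The wrist view shows the grey cover, corners (275,24), (362,24), (360,198) and (279,198), with its tabs at columns 268 and 370. The arm had not settled, so I'll retake the picture and measure with a mask.

```bash
python3 - <<'E'
from h import *
s=save('wrist','w3'); print(s['xyz'],s['orientation']); q=r.sense();print(q['time'],q['tool_pos'],q['tcp_rot'])
c=load('w3'); p=c['p']; hsv=cv2.cvtColor(p,cv2.COLOR_RGB2HSV)
m=((hsv[:,:,1]<60)&(hsv[:,:,2]<150)).astype(np.uint8); m[290:]=0
m=cv2.morphologyEx(m,cv2.MORPH_OPEN,np.ones((3,3)))
cs,_=cv2.findContours(m,cv2.RETR_EXTERNAL,cv2.CHAIN_APPROX_NONE); k=max(cs,key=cv2.contourArea)
print(cv2.boundingRect(k),cv2.contourArea(k))
q=m.copy()*0; cv2.drawContours(q,[k],-1,1,-1)
for v in range(10,215,8):
    x=np.where(q[v])[0]; print(v,(x.min(),x.max()) if len(x) else None,end=' ')
# rect w/o tabs
q2=cv2.morphologyEx(q,cv2.MORPH_OPEN,np.ones((1,5))); 
E
```

```text
[ 552.59531182 -145.47219452  392.48704693] [ 1.64302859e+02 -1.06603930e-01 -6.62769332e+01]
2.3 [ 490.48255901 -170.76866589  252.52899814] [1.79954195e+02 7.70843975e-02 2.37089151e+01]
(257, 16, 103, 178) 15270.5
10 None 18 (np.int64(264), np.int64(350)) 26 (np.int64(263), np.int64(351)) 34 (np.int64(263), np.int64(351)) 42 (np.int64(263), np.int64(351)) 50 (np.int64(264), np.int64(351)) 58 (np.int64(264), np.int64(351)) 66 (np.int64(265), np.int64(351)) 74 (np.int64(265), np.int64(350)) 82 (np.int64(271), np.int64(345)) 90 (np.int64(258), np.int64(359)) 98 (np.int64(257), np.int64(359)) 106 (np.int64(258), np.int64(359)) 114 (np.int64(258), np.int64(359)) 122 (np.int64(259), np.int64(359)) 130 (np.int64(259), np.int64(359)) 138 (np.int64(273), np.int64(344)) 146 (np.int64(268), np.int64(350)) 154 (np.int64(268), np.int64(350)) 162 (np.int64(268), np.int64(350)) 170 (np.int64(268), np.int64(350)) 178 (np.int64(269), np.int64(349)) 186 (np.int64(269), np.int64(349)) 194 None 202 None 210 None
```

View pics/w3.png

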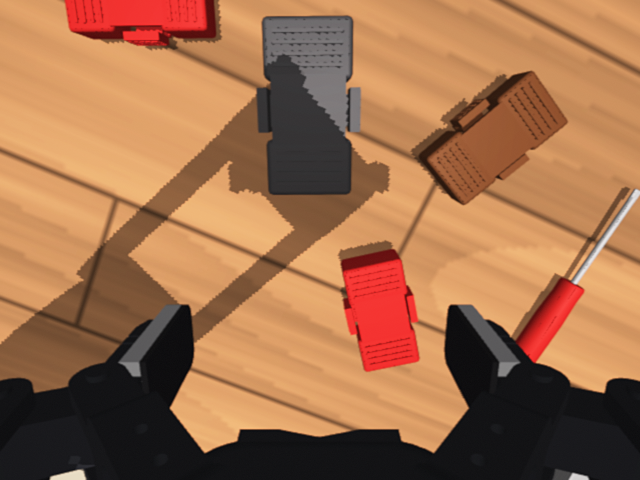

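```bash
python3 - <<'E'
from h import *
for n,P,T in [('w3',[(262.5,15.5),(352,15.5),(350.5,193.5),(268,193.5)],[(257.5,110),(360,110)]),('w2',[(274,22),(363,22),(361,199),(279,199)],[(268.5,115),(370,115)])]:
  c=load(n)
  for z in (119,125,131):
    Q=np.array([onz(c,p,z) for p in P])[:,:2]
    a=(Q[0]+Q[1])/2-(Q[2]+Q[3])/2
    t=np.array([onz(c,p,z-6) for p in T])[:,:2]
    print(n,z,Q.mean(0).round(1),'L',np.linalg.norm(a).round(1),'W',np.linalg.norm(Q[0]-Q[1]).round(1),np.linalg.norm(Q[2]-Q[3]).round(1),'yaw',np.degrees(np.arctan2(a[1],a[0])).round(1),'tabs',t.mean(0).round(1),np.linalg.norm(t[0]-t[1]).round(1))
E
```

```text
w3 119 [ 554.8 -138. ] L 104.5 W 52.1 53.5 yaw 24.0 tabs [ 554.6 -138.3] 64.4
w3 125 [ 554.8 -138.2] L 102.2 W 50.9 52.3 yaw 24.0 tabs [ 554.6 -138.4] 63.1
w3 131 [ 554.7 -138.3] L 99.9 W 49.8 51.1 yaw 24.0 tabs [ 554.5 -138.6] 61.7
w2 119 [ 554.6 -139.9] L 104.8 W 52.1 53.4 yaw 24.3 tabs [ 554.8 -139.8] 64.1
w2 125 [ 554.5 -139.9] L 102.5 W 50.9 52.2 yaw 24.3 tabs [ 554.7 -139.8] 62.7
w2 131 [ 554.5 -139.9] L 100.3 W 49.8 51.1 yaw 24.3 tabs [ 554.7 -139.8] 61.3
```

Closed cover: centre (554.7,-139), yaw 24.1, top at about z 128. That agrees with the sizes given. I'll approach and descend.

Emit:
drive_tool(moves=[[[20,9,-20],0.3],[[40,18,-40],0.3],[[58,25,-60],0.3],[[64,27.5,-70],0.3],[[64,27.5,-75],0.3],[[64,27.5,-80],0.3],[[64,27.5,-80],0.3],[[64,27.5,-80],0.3]])

```text
time: 2.97
tool_pos: [554.6, -139.4, 174.0]
tcp_rot: [180.0, -0.0, 24.1]
ft_force: [0.3, -0.7, -0.3]
finger_gap: 84.8
```

```bash
python3 - <<'E'
from h import *
s=save('wrist','w4'); q=r.sense();print(q['time'],q['tool_pos'],q['tcp_rot'],q['ft_force'],q['wrist_torque'])
s=save('side','s4')
E
```

```text
3.0167 [ 554.87814035 -139.53964887  174.41585674] [ 1.79926922e+02 -6.57576907e-02  2.41022733e+01] [-0.62246155 -0.35118532  0.73354775] [0.00319529 0.00148879 0.06665964]
```

View pics/w4.png

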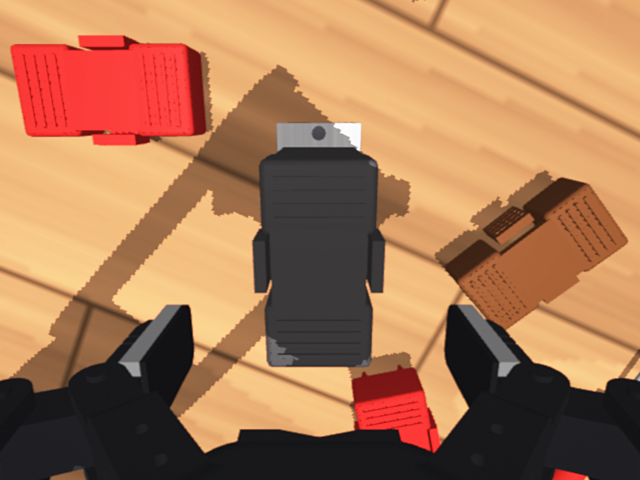

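The fingers are centred at column 319. The tabs at 254 and 384 average 319, so the tool is aligned in y. I'll go down to tab height.

Emit:
drive_tool(moves=[[[0,0,-12],0],[[0,0,-24],0],[[0,0,-36],0],[[0,0,-48],0],[[0,0,-58],0],[[0,0,-62],0],[[0,0,-62],0],[[0,0,-62],0]])

```text
time: 3.73
tool_pos: [554.7, -139.0, 110.8]
tcp_rot: [-180.0, 0.0, 24.1]
ft_force: [-0.1, 0.5, -0.5]
finger_gap: 84.8
```

```bash
python3 - <<'E'
from h import *
s=save('side','s5'); t=save('scene','c5');q=r.sense();print(q['time'],q['tool_pos'],q['ft_force'])
a=s['pixels'][:,:,::-1]; b=t['pixels'][:,:,::-1]
m=np.hstack([cv2.resize(a[220:340,280:400],(400,400)),cv2.resize(b[160:260,257:357],(400,400))]); cv2.imwrite('pics/crop5.png',m)
E
```

```text
3.8333 [ 555.40126313 -139.20606608  111.83929866] [-0.82473292 -0.16773455  0.84343097]
```

View pics/crop5.png

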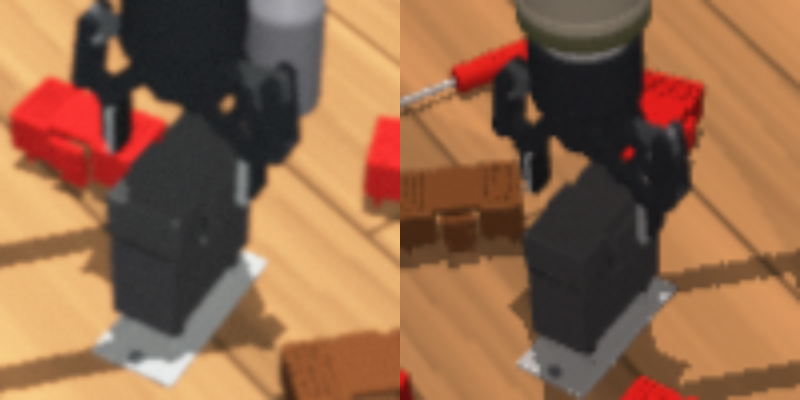

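The fingers straddle the cover at tab height. I'll pinch at 28 N.

Emit:
drive_tool(moves=[[[0,0,0],0],[[0,0,0],0],[[0,0,0],0],[[0,0,0],0],[[0,0,0],0],[[0,0,0],0],[[0,0,0],0],[[0,0,0],0]], fingers=45, squeeze=28)

```text
time: 4.5
tool_pos: [555.5, -139.1, 112.5]
tcp_rot: [179.9, -0.1, 24.1]
ft_force: [-1.8, 0.6, 6.5]
finger_gap: 50.2
```

```bash
python3 - <<'E'
from h import *
s=save('side','s6'); t=save('scene','c6');q=r.sense();print(q['time'],q['tool_pos'],q['tcp_rot'],q['ft_force'],q['wrist_torque'],q['finger_gap'])
a=s['pixels'][:,:,::-1]; b=t['pixels'][:,:,::-1]
m=np.hstack([cv2.resize(a[220:340,280:400],(400,400)),cv2.resize(b[160:260,257:357],(400,400))]); cv2.imwrite('pics/crop6.png',m)
E
```

```text
4.6 [ 555.48131011 -139.09326748  112.44025726] [ 1.79944649e+02 -7.50217691e-02  2.41188347e+01] [-1.64968538  2.49285201  5.80681767] [0.23300195 0.31601223 0.02286849] 50.205061978151306
```

View pics/crop6.png

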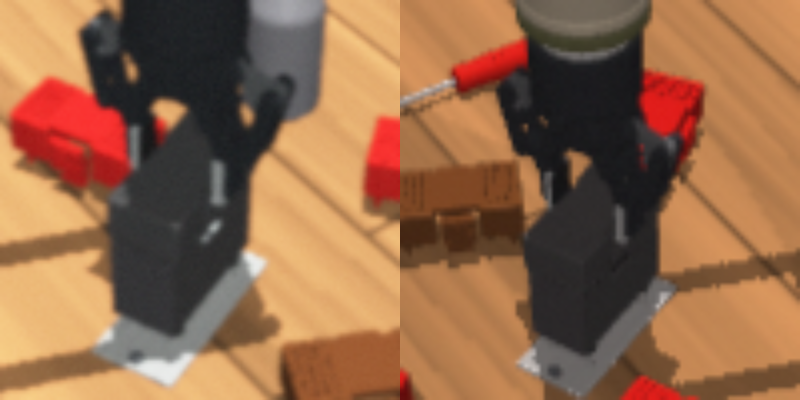

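Gap is 50.2 mm, close to the 52 mm of fully pressed tabs, and the force is small. I'll lift gently.

Emit:
drive_tool(moves=[[[0,0,1],0],[[0,0,2],0],[[0,0,3],0],[[0,0,4],0],[[0,0,5],0],[[0,0,6],0],[[0,0,7],0],[[0,0,8],0]])

```text
time: 5.27
tool_pos: [554.3, -139.0, 118.5]
tcp_rot: [-180.0, 0.1, 24.1]
ft_force: [0.0, -0.2, -1.7]
finger_gap: 50.2
```

Emit:
drive_tool(moves=[[[0,0,5],0],[[0,0,12],0],[[0,0,20],0],[[0,0,30],0],[[0,0,40],0],[[0,0,52],0],[[0,0,62],0],[[0,0,66],0]])

```text
time: 5.93
tool_pos: [556.0, -139.4, 188.1]
tcp_rot: [179.9, -0.2, 24.1]
ft_force: [0.1, 0.5, -1.4]
finger_gap: 50.1
```

```bash
python3 - <<'E'
from h import *
s=save('side','s7'); w=save('wrist','w7');t=save('scene','c7');q=r.sense();print(q['time'],q['tool_pos'],q['ft_force'],q['wrist_torque'],q['finger_gap'])
a=s['pixels'][:,:,::-1]; b=t['pixels'][:,:,::-1]
m=np.hstack([cv2.resize(a[180:330,265:415],(450,450)),cv2.resize(w['pixels'][:,:,::-1],(600,450))[:,100:450]]); cv2.imwrite('pics/crop7.png',m)
E
```

```text
6.0833 [ 555.14132706 -139.156937    185.64547674] [-0.27721759  0.26233751 -1.83319454] [-0.01282538 -0.0144136  -0.01904219] 50.57793795857389
```

View pics/crop7.png

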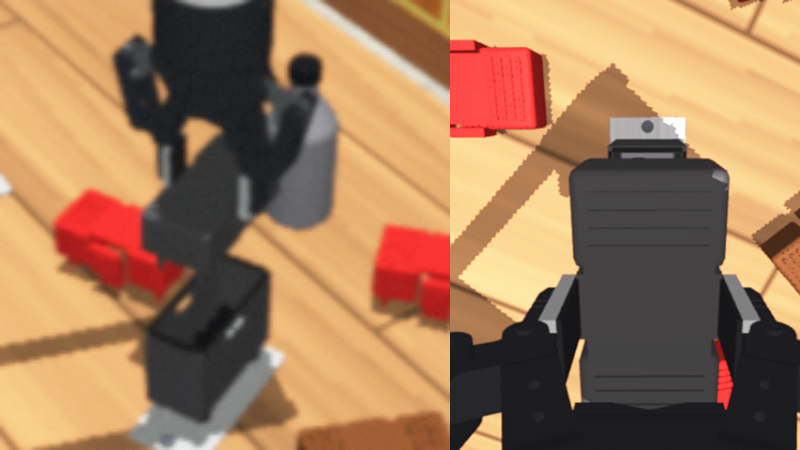

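The cover is free and held (about 1.8 N of weight), and the first box stands open below it. Next I'll check where the cover sits in the tool frame and where the bottle is.

```bash
python3 - <<'E'
from h import *
print('bottle',onz(load('scene0'),(273,306),0),onz(load('side0'),(365,252),0))
c=load('w7'); p=c['p'].astype(int); cv2.imwrite('pics/w7z.png',cv2.resize(p[140:300,200:440,::-1].astype(np.uint8),(800,533),interpolation=cv2.INTER_NEAREST))
print(c['t'],c['o'])
E
```

```text
bottle [754.12884745   8.79440569   0.        ] [ 7.39183590e+02 -1.76253785e+01  1.13686838e-13]
[ 617.35191489 -111.12961553  328.21816373] [ 1.64568247e+02 -8.58032188e-02 -6.59384291e+01]
```

View pics/w7z.png

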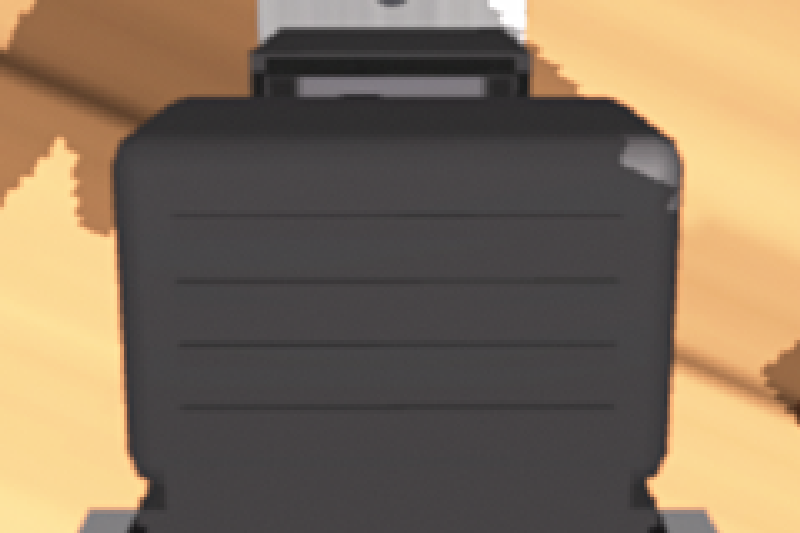

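```bash
python3 - <<'E'
from h import *
c=load('w7');T=np.array([555.4,-139.2]);y=np.radians(24.1)
for z in (200,204,207):
  for uv in [(234.5,184),(404,184),(319,180),(319,169.5)]:
    p=onz(c,uv,z)[:2]-T; print(z,uv,'along',round(p@[np.cos(y),np.sin(y)],1),'across',round(p@[-np.sin(y),np.cos(y)],1))
c=load('w4');T=np.array([554.7,-139.4])
for uv in [(262,160),(378,160),(319,148),(319,366)]:
    p=onz(c,uv,129)[:2]-T; print(uv,'along',round(p@[np.cos(y),np.sin(y)],1),'across',round(p@[-np.sin(y),np.cos(y)],1))
E
```

```text
200 (234.5, 184) along 49.4 across 25.6
200 (404, 184) along 49.4 across -25.6
200 (319, 180) along 50.6 across 0.1
200 (319, 169.5) along 53.7 across 0.1
204 (234.5, 184) along 50.0 across 24.8
204 (404, 184) along 49.9 across -24.8
204 (319, 180) along 51.1 across 0.1
204 (319, 169.5) along 54.2 across 0.1
207 (234.5, 184) along 50.4 across 24.2
207 (404, 184) along 50.4 across -24.2
207 (319, 180) along 51.5 across 0.1
207 (319, 169.5) along 54.5 across 0.1
(262, 160) along 50.7 across 25.1
(378, 160) along 50.7 across -24.7
(319, 148) along 55.8 across 0.7
(319, 366) along -49.4 across 0.7
```

The cover is centred on the TCP to about 0.5 mm and the bottle is far away. I'll carry it across.

Emit:
drive_tool(moves=[[[-1,6,4],-1],[[-4,20,8],-3],[[-8,42,12],-5],[[-13,72,14],-8],[[-19,104,14],-11],[[-25,136,14],-14],[[-31,168,14],-17],[[-37,200,14],-20]])

```text
time: 6.75
tool_pos: [516.8, 62.3, 198.1]
tcp_rot: [-180.0, 0.1, 3.9]
ft_force: [1.4, 0.4, -0.5]
finger_gap: 50.1
```

Emit:
drive_tool(moves=[[[-6,32,0],-3],[[-12,64,0],-6],[[-17,92,0],-8],[[-20,112,0],-10],[[-22,124,0],-11],[[-22.8,129.3,0],-11.4],[[-22.8,129.3,0],-11.4],[[-22.8,129.3,0],-11.4]])

```text
time: 7.42
tool_pos: [494.8, 189.8, 198.5]
tcp_rot: [180.0, 0.0, -7.2]
ft_force: [0.8, 0.4, -1.9]
finger_gap: 50.3
```

```bash
python3 - <<'E'
from h import *
w=save('wrist','w8');s=save('side','s8');t=save('scene','c8');q=r.sense();print(w['xyz'],q['time'],q['tool_pos'],q['tcp_rot'],q['ft_force'],q['wrist_torque'],q['finger_gap'])
a=s['pixels'][:,:,::-1]; b=t['pixels'][:,:,::-1]
m=np.hstack([cv2.resize(a[150:270,180:300],(400,400)),cv2.resize(b[230:330,340:440],(400,400))]); cv2.imwrite('pics/crop8.png',m)
E
```

```text
[562.16239345 181.50949904 338.38388827] 7.5667 [495.21481908 189.24707201 198.89195344] [ 1.79979638e+02  1.38424382e-02 -7.33612948e+00] [ 0.33709899 -0.01033552 -1.13183915] [ 0.00351284 -0.00994556  0.0298731 ] 50.25237509130668
```

View pics/crop8.png

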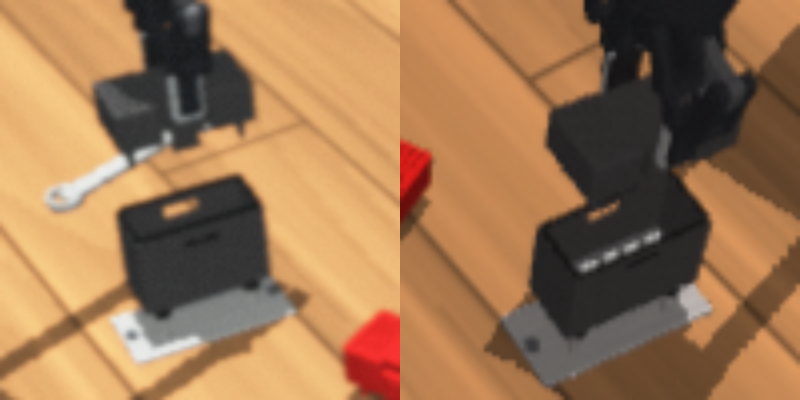

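View pics/w8.png

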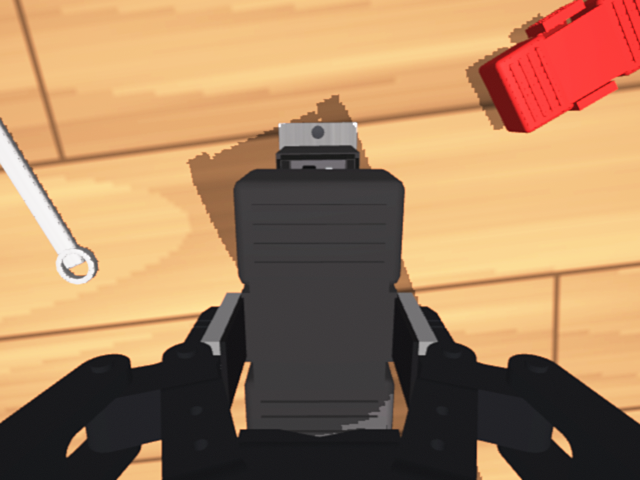

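```bash
python3 - <<'E'
from h import *
c=load('w8'); cv2.imwrite('pics/w8z.png',cv2.resize(c['p'][110:230,220:420,::-1],(800,480),interpolation=cv2.INTER_NEAREST))
c=load('w7'); cv2.imwrite('pics/w7z2.png',cv2.resize(c['p'][110:230,220:420,::-1],(800,480),interpolation=cv2.INTER_NEAREST))
E
```

```text
(no output)
```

View pics/w8z.png

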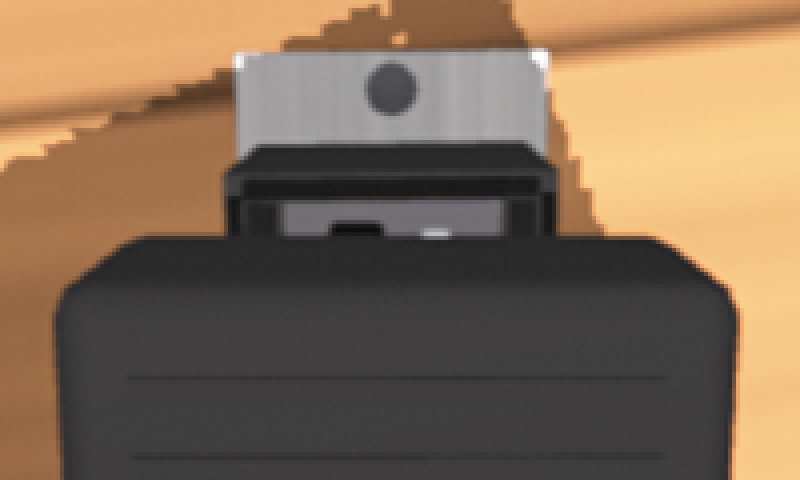

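View pics/w7z2.png

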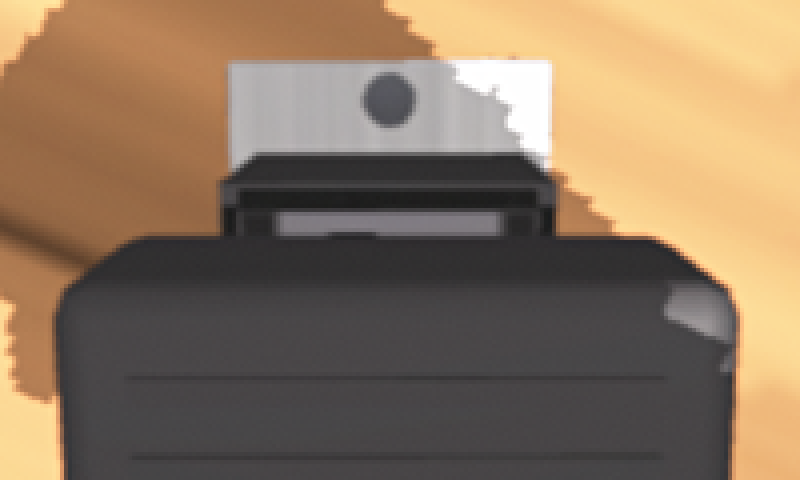

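```bash
python3 - <<'E'
from h import *
for n,yw,T,L in [('w7',24.1,(555.4,-139.2),[((275.25,155.5),95),((359.25,155.5),95),((277.25,125.2),4),((358,125.2),4)]),
 ('w8',-7.3,(495.2,189.4),[((276.5,153),95),((359,153),95),((276.5,153),101),((359,153),101),((279,122.5),4),((357,122.5),4)])]:
  c=load(n);y=np.radians(yw);e=np.array([np.cos(y),np.sin(y)]);f=np.array([-e[1],e[0]])
  # TCP from camera pose
  print(n,c['t'],'camrel',((c['t'][:2]-T)@e).round(2),((c['t'][:2]-T)@f).round(2), c['o'])
  for uv,z in L:
    p=onz(c,uv,z)[:2]-T; print(uv,z,'along',round(p@e,1),'across',round(p@f,1))
E
```

```text
w7 [ 617.35191489 -111.12961553  328.21816373] camrel 68.01 0.33 [ 1.64568247e+02 -8.58032188e-02 -6.59384291e+01]
(275.25, 155.5) 95 along 49.6 across 23.5
(359.25, 155.5) 95 along 49.5 across -21.8
(277.25, 125.2) 4 along 64.3 across 30.4
(358, 125.2) 4 along 64.3 across -29.0
w8 [562.16239345 181.50949904 338.38388827] camrel 67.42 0.68 [ 1.64315930e+02  4.48337640e-02 -9.72845435e+01]
(276.5, 153) 95 along 48.4 across 24.7
(359, 153) 95 along 48.5 across -21.7
(276.5, 153) 101 along 48.9 across 24.1
(359, 153) 101 along 48.9 across -21.2
(279, 122.5) 4 along 64.1 across 31.1
(357, 122.5) 4 along 64.1 across -28.0
```

Alignment agrees to within 1 mm. I'll descend to just above the highest possible peg contact, then feel for it.

Emit:
drive_tool(moves=[[[0,0.3,-8],0],[[0,0.3,-18],0],[[0,0.3,-30],0],[[0,0.3,-40],0],[[0,0.3,-48],0],[[0,0.3,-52],0],[[0,0.3,-54],0],[[0,0.3,-54],0]], squeeze=32)

```text
time: 8.23
tool_pos: [494.7, 190.5, 144.4]
tcp_rot: [180.0, 0.1, -7.3]
ft_force: [-0.2, -1.0, -1.1]
finger_gap: 49.9
```

Emit:
drive_tool(moves=[[[0,0,-1],0],[[0,0,-2],0],[[0,0,-3],0],[[0,0,-4],0],[[0,0,-5],0],[[0,0,-6],0],[[0,0,-7],0],[[0,0,-8],0]])

```text
time: 8.9
tool_pos: [495.0, 190.5, 137.0]
tcp_rot: [180.0, 0.0, -7.3]
ft_force: [-0.6, 0.6, -1.2]
finger_gap: 49.7
```

Emit:
drive_tool(moves=[[[0,0,-1],0],[[0,0,-2],0],[[0,0,-3],0],[[0,0,-4],0],[[0,0,-5],0],[[0,0,-6],0],[[0,0,-6],0],[[0,0,-6],0]])

```text
time: 9.57
tool_pos: [494.9, 190.6, 131.0]
tcp_rot: [180.0, 0.0, -7.3]
ft_force: [-0.6, -0.3, -1.7]
finger_gap: 50.0
```

```bash
python3 - <<'E'
from h import *
w=save('wrist','w9');s=save('side','s9');t=save('scene','c9');q=r.sense();print(q['time'],q['tool_pos'],q['ft_force'],q['wrist_torque'],q['finger_gap'])
a=s['pixels'][:,:,::-1]; b=t['pixels'][:,:,::-1]
m=np.hstack([cv2.resize(a[160:270,185:295],(400,400)),cv2.resize(b[240:330,347:437],(400,400))]); cv2.imwrite('pics/crop9.png',m)
E
```

```text
9.7167 [495.0959303  190.56259681 131.17654278] [-0.17963724 -0.87054836 -0.99146654] [0.01828004 0.0327949  0.00556678] 49.36980135429915
```

View pics/crop9.png

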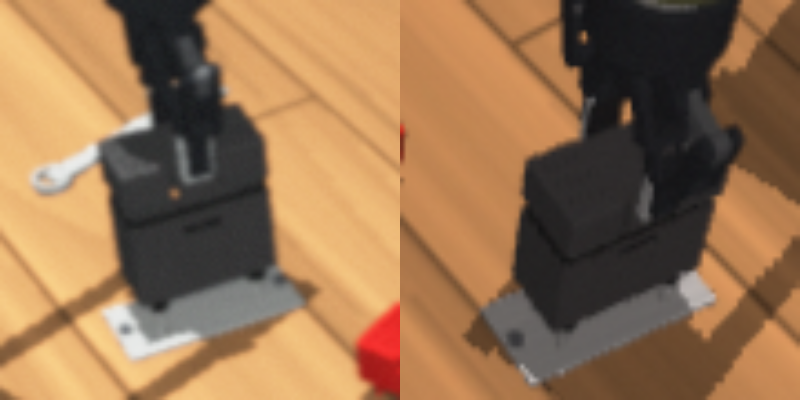

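The cover sits squarely above the mouth with no contact force yet. I'll keep feeling down.

Emit:
drive_tool(moves=[[[0,0,-1],0],[[0,0,-2],0],[[0,0,-3],0],[[0,0,-4],0],[[0,0,-5],0],[[0,0,-5],0],[[0,0,-5],0],[[0,0,-5],0]])

```text
time: 10.38
tool_pos: [495.1, 190.6, 126.1]
tcp_rot: [-180.0, -0.0, -7.3]
ft_force: [0.1, 0.4, -2.0]
finger_gap: 50.1
```

Emit:
drive_tool(moves=[[[0,0,-1],0],[[0,0,-2],0],[[0,0,-3],0],[[0,0,-4],0],[[0,0,-4],0],[[0,0,-4],0],[[0,0,-4],0],[[0,0,-4],0]])

```text
time: 11.05
tool_pos: [495.3, 190.6, 122.4]
tcp_rot: [-180.0, -0.0, -7.3]
ft_force: [-0.2, -0.3, 3.8]
finger_gap: 50.4
```

Seal contact: the force went from -1.8 to +3.8 N. From here I'll use small steps.

Emit:
drive_tool(moves=[[[0,0,-0.5],0],[[0,0,-1],0],[[0,0,-1],0],[[0,0,-1],0],[[0,0,-1],0],[[0,0,-1],0],[[0,0,-1],0],[[0,0,-1],0]])

```text
time: 11.72
tool_pos: [495.3, 190.6, 121.4]
tcp_rot: [-180.0, -0.0, -7.3]
ft_force: [0.1, -1.2, 5.1]
finger_gap: 50.2
```

Emit:
drive_tool(moves=[[[0,0,-0.5],0],[[0,0,-1],0],[[0,0,-1],0],[[0,0,-1],0],[[0,0,-1],0],[[0,0,-1],0],[[0,0,-1],0],[[0,0,-1],0]])

```text
time: 12.38
tool_pos: [495.4, 190.6, 120.6]
tcp_rot: [-180.0, -0.0, -7.3]
ft_force: [-1.0, -0.0, 7.1]
finger_gap: 50.1
```

Emit:
drive_tool(moves=[[[0,0,-0.5],0],[[0,0,-1],0],[[0,0,-1],0],[[0,0,-1],0],[[0,0,-1],0],[[0,0,-1],0],[[0,0,-1],0],[[0,0,-1],0]])

```text
time: 13.05
tool_pos: [495.5, 190.6, 119.8]
tcp_rot: [-180.0, -0.1, -7.3]
ft_force: [-2.3, -0.4, 8.1]
finger_gap: 49.8
```

```bash
python3 - <<'E'
from h import *
w=save('wrist','w10');s=save('side','s10');t=save('scene','c10');q=r.sense();print(q['time'],q['tool_pos'],q['tcp_rot'],q['ft_force'],q['wrist_torque'],q['finger_gap'])
a=s['pixels'][:,:,::-1]; b=t['pixels'][:,:,::-1]
m=np.hstack([cv2.resize(a[160:270,185:295],(400,400)),cv2.resize(b[240:330,347:437],(400,400))]); cv2.imwrite('pics/crop10.png',m)
E
```

```text
13.2 [495.46282967 190.65904917 119.8652236 ] [-1.79980487e+02 -5.72989674e-02 -7.28412956e+00] [-1.37434952 -0.6599866   7.551596  ] [-0.21228678  0.29954643  0.01433211] 49.90296352928176
```

View pics/crop10.png

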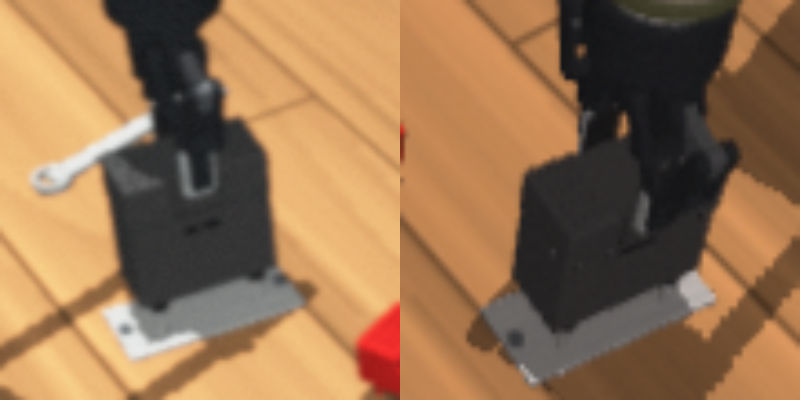

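View pics/w10.png

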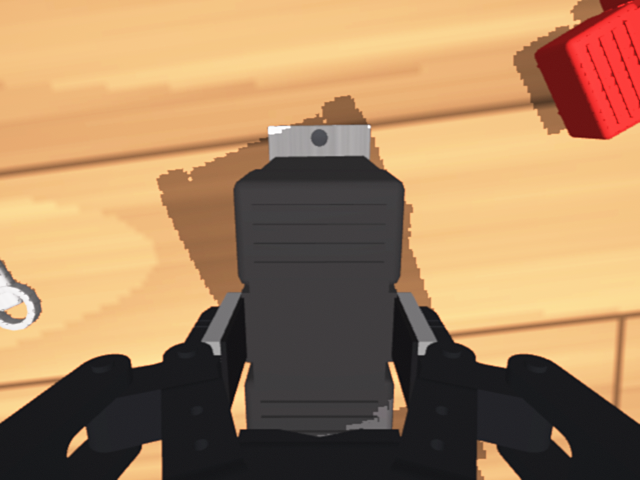

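Emit:
drive_tool(moves=[[[0,0,-0.5],0],[[0,0,-1],0],[[0,0,-1],0],[[0,0,-1],0],[[0,0,-1],0],[[0,0,-1],0],[[0,0,-1],0],[[0,0,-1],0]])

```text
time: 13.87
tool_pos: [495.7, 190.7, 119.4]
tcp_rot: [-180.0, -0.1, -7.3]
ft_force: [-3.4, -1.5, 12.4]
finger_gap: 49.7
```

```bash
python3 -c "
from h import *
q=r.sense();print(q['tool_pos'],q['ft_force'],q['wrist_torque'])"
```

```text
[495.66066373 190.6628089  119.37601062] [-3.35166437 -1.54349687 12.44339254] [-0.28859763  0.56350968 -0.00771654]
```

The slope has risen to about 10 N/mm, so the seal is flat and the cover is home at roughly 14 N with the cover's weight. I'll relieve the small x side load and settle the push.

Emit:
drive_tool(moves=[[[-0.5,-0.1,-0.1],0],[[-0.5,-0.1,-0.2],0],[[-0.5,-0.1,-0.2],0],[[-0.5,-0.1,-0.2],0],[[-0.5,-0.1,-0.2],0],[[-0.5,-0.1,-0.2],0],[[-0.5,-0.1,-0.2],0],[[-0.5,-0.1,-0.2],0]])

```text
time: 14.53
tool_pos: [495.5, 190.7, 119.4]
tcp_rot: [-180.0, -0.1, -7.3]
ft_force: [-2.4, -0.1, 12.3]
finger_gap: 49.5
```

Now I'll open the fingers while still pushing.

Emit:
drive_tool(moves=[[[0,0,-0.3],0],[[0,0,-0.5],0],[[0,0,-0.5],0],[[0,0,-0.5],0],[[0,0,-0.5],0],[[0,0,-0.5],0],[[0,0,-0.5],0],[[0,0,-0.5],0]], fingers=85)

```text
time: 15.2
tool_pos: [494.5, 190.4, 117.3]
tcp_rot: [180.0, 0.0, -7.3]
ft_force: [-0.9, 0.6, 0.3]
finger_gap: 85.3
```

```bash
python3 - <<'E'
from h import *
w=save('wrist','w11');s=save('side','s11');t=save('scene','c11');q=r.sense();print(q['time'],q['tool_pos'],q['tcp_rot'],q['ft_force'],q['finger_gap'])
a=s['pixels'][:,:,::-1]; b=t['pixels'][:,:,::-1]
m=np.hstack([cv2.resize(a[160:270,185:295],(400,400)),cv2.resize(b[240:330,347:437],(400,400))]); cv2.imwrite('pics/crop11.png',m)
E
```

```text
15.35 [494.54830311 190.46633772 117.38631167] [-1.79998012e+02 -5.62171169e-04 -7.28951694e+00] [-0.51820688  0.24321061 -0.1263405 ] 85.01583355464103
```

View pics/crop11.png

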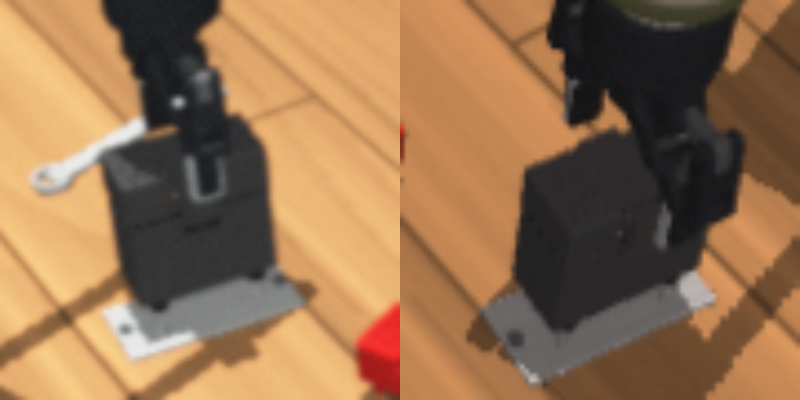

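View pics/w11.png

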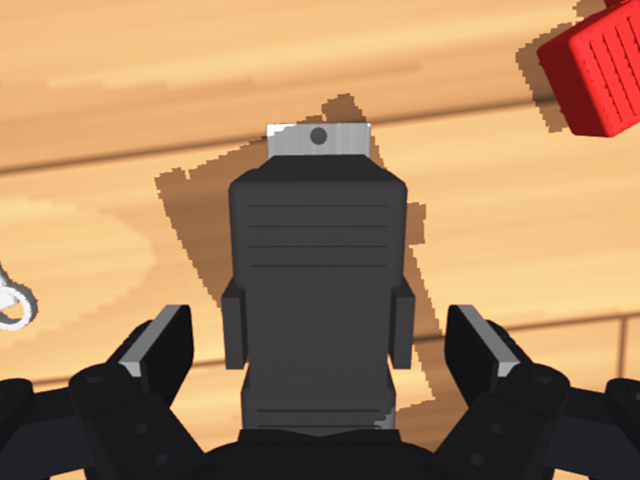

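The tabs have sprung out, at columns 222 and 414. I'll retreat straight up and measure.

Emit:
drive_tool(moves=[[[0,0,8],0],[[0,0,18],0],[[0,0,30],0],[[0,0,42],0],[[0,0,54],0],[[0,0,66],0],[[0,0,72],0],[[0,0,72],0]])

```text
time: 16.02
tool_pos: [495.8, 190.8, 192.1]
tcp_rot: [-179.9, -0.2, -7.3]
ft_force: [-0.7, -0.2, -0.0]
finger_gap: 85.4
```

Emit:
drive_tool(moves=[[[-15,2,15],0],[[-30,4,30],0],[[-45,6,45],0],[[-60,8,60],0],[[-64,8,64],0],[[-64,8,64],0],[[-64,8,64],0],[[-64,8,64],0]])

```text
time: 16.68
tool_pos: [430.6, 198.1, 252.0]
tcp_rot: [180.0, 0.1, -7.3]
ft_force: [0.1, -0.4, -0.3]
finger_gap: 84.9
```

```bash
python3 - <<'E'
from h import *
w=save('wrist','w12');s=save('side','s12');t=save('scene','c12');q=r.sense();print(q['time'],q['tool_pos'],q['tcp_rot'],q['ft_force'])
a=s['pixels'][:,:,::-1]; b=t['pixels'][:,:,::-1]
m=np.hstack([cv2.resize(a[160:270,185:295],(400,400)),cv2.resize(b[240:330,347:437],(400,400))]); cv2.imwrite('pics/crop12.png',m)
c=load('w12'); hsv=cv2.cvtColor(c['p'],cv2.COLOR_RGB2HSV)
m=((hsv[:,:,1]<60)&(hsv[:,:,2]<150)).astype(np.uint8); m[290:]=0
m=cv2.morphologyEx(m,cv2.MORPH_OPEN,np.ones((3,3)))
cs,_=cv2.findContours(m,cv2.RETR_EXTERNAL,cv2.CHAIN_APPROX_NONE); k=max(cs,key=cv2.contourArea)
print(cv2.boundingRect(k)); q=m*0; cv2.drawContours(q,[k],-1,1,-1)
for v in range(0,240,8):
    x=np.where(q[v])[0]; print(v,(int(x.min()),int(x.max())) if len(x) else None,end=' ')
E
```

```text
16.8333 [430.48566731 198.11069462 252.1168716 ] [ 1.79945317e+02  1.05882684e-01 -7.31444546e+00] [ 0.27976609 -0.1280433   1.23889231]
(265, 30, 106, 180)
0 None 8 None 16 None 24 None 32 (272, 362) 40 (272, 363) 48 (272, 362) 56 (272, 362) 64 (272, 362) 72 (273, 362) 80 (273, 361) 88 (273, 361) 96 (279, 355) 104 (265, 370) 112 (265, 369) 120 (265, 369) 128 (266, 369) 136 (266, 368) 144 (266, 368) 152 (281, 354) 160 (275, 359) 168 (275, 359) 176 (276, 359) 184 (276, 359) 192 (276, 359) 200 (276, 358) 208 (278, 357) 216 None 224 None 232 None
```

View pics/w12.png

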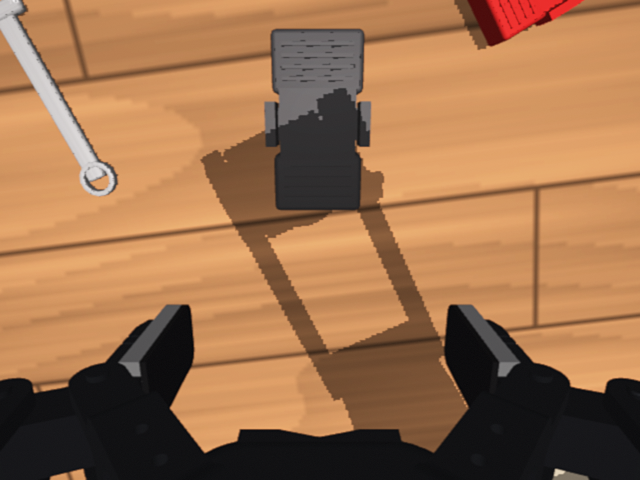

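View pics/crop12.png

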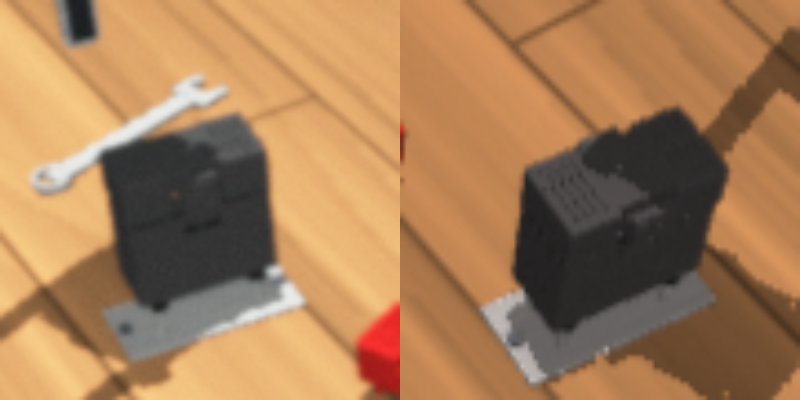

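Tab span to cover length is 104/180 px now, against 102/178 px when it was latched at the start. So both tabs are fully out, where a jam would give about 92 px. The cover sits level and square. Handing in.

```bash
python3 -c "
from h import *
print(r.hand_in()); print(r.sense()['time'])"
```

```text
the job is handed in; nothing more can be done
None
the job is handed in; nothing more can be done
```

The cover is off the first box and latched on the open one, and the job was handed in at about 17 s of the 48 s allowed.

- **Removal:** I pinched both tabs at 28 N and lifted the cover straight off. It came away with about 1.8 N hanging, which matches its weight.
- **Fitting:** I carried it to the open box and felt down at a 32 N grip. The seal gave about 1.7 N/mm, then the force rose at about 10 N/mm, which I took as fully home. I pushed at about 12.3 N (about 14 N counting the cover's weight), opened the fingers while still pushing, and backed off.
- **Last checks:** Both tabs look fully out. Their span against the cover's length in the wrist picture is 104/180 px, compared with 102/178 px when it was latched on the first box; jammed tabs would show about 92 px. In the last pictures the cover sits level and square, and the gripper is clear of it. I touched no other objects.
- **Disagreements:**
  - The finger gap read about 50 mm with the tabs pressed in, where 52 mm was expected.
  - The picture estimates of the open box's rim height varied from about 93 to 101 mm, and the first touch suggested about 106 mm. I went by the force.
  - A side load of 2 to 3 N in x showed while pushing home.
- **Not checked:** I did not tug the cover to test the hooks.

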